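Drop a used teaspoon through the sprung flap of the cutlery return

ROBOT

A 6-joint arm with a two-finger parallel gripper is mounted at the origin on a cart in front of the work surface, level with it; the furniture and walls round the work are solid. World frame = base frame: x ahead of the robot, y to its left, z up, the work surface at z = 0. Lengths are in mm, angles in degrees, forces in N, time in s.
With the tool pointing down it reaches from about 250 to 775 mm from the base axis. Payload 8.9 kg.
Tool frame: the origin (TCP) lies at the very end of the fingers, on their centre line; the grasp point (between the pads) lies 19 mm behind it (env.pinch_z is the distance from the TCP to the grasp point, in mm); z points along the fingers, y is the line along which they close (so a half turn about z gives the same grasp; the last joint's range is limited). The gripper opens to 85 mm and grips with 20 to 120 N. Pads are 22 mm wide; open, the fingers measure 114 mm over their backs; the gripper's body (76 mm by 85 mm) begins 54 mm behind the grasp point. The pads swing forward as they close: fully open they stand 13 mm farther back than shut.
Start: joints at [57.107, 16.656, -8.789, 64.555, 0, 82.019], TCP at [221.139, 476.152, 231.305] pointing down, gripper open.
Joint ranges: [-144.48, 144.48], [-52.06, 99.96], [-74.48, 78.29], [-112.23, 115.85], [-86.99, 84.42], [-180, 180]. Speed limits (degrees/s): [127.2, 127.2, 159.86, 180, 180, 180].

INTERFACE

Orientations are given as a 3x3 rotation matrix whose columns are the frame's x, y, z axes.
In Python, from bench import readout, cams, env, look_for gives the robot as it stands. The module is installed in compiled form; this text tells all that it offers.
- The arm moves only by the shell command python3 -m crank 'ROWS' [FORCE]. ROWS is JSON, a list of rows, each an object with "dp": the shift along the tool's x, y, z in m, a list of three; "rotation": the turn, a rotation vector about the tool's x, y, z in degrees, a list of three; "gripper": the opening, from -1 (shut) to 1 (fully open), so that 0 is half open. In form: [{"dp": [x, y, z], "rotation": [rx, ry, rz], "gripper": gripper}, ...]. A call has 1 to 12 rows; each row is the pose to reach, as a shift and turn from the pose commanded when the call began, along the tool's axes at that moment; what a row does not reach only later rows make up. A row lasts 1/12 s, in which the tool goes at most 41.7 mm and 7.16 degrees, less where a joint would pass 70% of its speed; a pose out of reach is approached as far as the arm can. A call with a gripper value outside its range is refused whole. The fingers move at their own pace and stop on an object; FORCE is the grip in N (left out, the last holds). Time passes only in rows, so rows that repeat a pose let the fingers close. It gives the time, the measured TCP pose, the force, the opening and the grip force at its end, in the units of the state.
- readout.sense(): the state, without advancing time (a new reading comes with each control period).
- cams.read_camera(name): name is "side" or "top" or "wrist"; returns a dict with "img" (384x512x3 uint8, red, green, blue), "vertical_fov" (degrees; the focal length in pixels is half the picture's height over the tangent of half this angle, whatever the lens; pixels are square), "cx", "cy" (the principal point, pixels), "R" (3x3) and "t" (3): a world point X has camera coordinates R X + t. Camera axes: x right, y down, z forward; pixel columns grow to the right and rows downward; lengths in mm; the calibration is good to about 2 mm. A picture is of the moment at which its call begins. There is no depth.
- env.close_job(): hands the job in; it is judged then, once.
Trained networks look in a picture, given as the dict that the camera call returned (one of the last four; its "shot" number tells which), for a name from the list of things; names that differ only in an ending like _2 or _b are one class to them, and where a whole thing is asked for, a point or a joint stands for the part that bears it (a point fixed in the world has none). Each returns a list of dicts, best first, with "score" (0 to 1); they miss things now and then, are a little off and sometimes report something else, mostly with a low value. They report only what shows in the picture. A call takes as long as a camera call. They do not tell look-alikes from the thing itself.
- look_for(picture, target): "extent" ([left, top, width, height] in pixels, round what is visible of it).
The state is a dict: "time_s": time; "joint_pos": joint angles; "dq": joint speeds; "effort": joint torques, N m; "ee_pos": TCP position; "ee_rot": TCP orientation; "wrist_force": force on the tool from outside, world axes, zero at the start; "moment": the same for the moment, N m; "grip_width": finger opening in mm; "grip_force": force on a finger pad.
Only numpy, scipy, OpenCV 4.12 (cv2) and the standard library are available. Lean on these libraries where they do the work, as an engineer would, in place of code of your own. Each camera call takes 0.05 s, during which the arm holds its last target. There are 200 camera calls.

TASK

Return the used teaspoon that lies on the rubber shelf of the steel cutlery return box: push the box's self-closing flap inward with one fingertip, keep it held open with that finger, and gently push the spoon off the shelf through the opening with the other finger. Don't pinch or lift the spoon and don't shove the flap open with it; once it has dropped inside, draw the fingers out so that the flap shuts behind it, and leave everything else on the bar where it stands.

Things in the scene. Friction and masses are not known exactly. Their poses are not given: they have to be found in the camera images.
- return_box: steel cutlery return box, fixed, 220 mm deep (x) x 204 wide (y), hollow, floor 16 mm up. Origin: centre of its underside; x runs from its front (towards the robot) to its back, z up. Shelf with black rubber mat, 110 mm up, from the front face (x = -110) to the lip (x = -20); no front rim; side walls 5 mm thick stand 8 mm above it. A hood behind the flap slopes to the back; nothing is higher than 162 mm
- lip (a point): middle of the shelf's rear edge, at shelf height (x = -20, y = 0, z = 110 mm in the box's frame). Behind it lies the opening: 85 mm from lip to hinge axis, 194 mm wide, covered by the sloping flap, with a 5 mm thick side cheek at either end
- flap_hinge (a point): middle of the axis of the flap's hinge rod (10 mm thick, along the box's y) at x = 65, y = 0, z = 156 mm in the box's frame, so 46 mm above the shelf
- flap (a joint): flap angle, rad: 0 shut, grows as it is pushed inward (free edge swings down and back), hangs vertical at 1.07, stop at 1.3. A spring shuts it when let go: about 0.5 N at the free edge starts it, about 4 N at shelf height holds it near vertical. A vertical finger with its tip just above the shelf can push it to about 0.85 before meeting the rod
- flap_edge (a point): middle of the flap's free edge, moves with the flap; shut, it lies at the lip, level with the shelf. The flap is a 3 mm metal sheet with a grey push pad, 186 mm wide, 96 mm from rod axis to free edge; shut, it slopes up from the lip to the rod
- used_teaspoon: used steel teaspoon, 137 mm long (its x axis), 28 mm across the bowl (y), 13 mm high at its highest, 16 to 30 g. Origin at the centre of its underside. It lies flat across the shelf of the return box, its length roughly parallel to the lip, its middle 42 to 58 mm in front of the lip; it tips in once its middle is about 10 mm past the lip
- iced_latte: clear cup of iced coffee in a black sleeve, 99 mm across, 115 mm tall; origin at the centre of its underside
- milk_pitcher: small polished steel milk pitcher, 73 x 103 x 76 mm, to the right of the return box; origin at the centre of its underside
- shot_pitcher: smaller polished steel pitcher, 59 x 89 x 66 mm, to the right of the return box; origin at the centre of its underside
- mug_2: black and cream cup, 60 x 84 x 53 mm, at the back left; origin at the centre of its underside
- jug: white jug with an ear handle, 67 x 103 x 85 mm, to the left of the return box; origin at the centre of its underside
- dropper_bottle: brown dropper bottle, 33 mm across, 102 mm tall, to the left; origin at the centre of its underside
- clean_teaspoon: a second, clean steel teaspoon lying on the worktop to the right, 137 x 28 x 13 mm; origin at the centre of its underside
Not all that is in view belongs to the job. Leave any blue or orange look-alike of the used_teaspoon alone.

How it is judged:
By the outcome, as a careful person would: the job done as asked, in the order asked, and still so for the second after the job is handed in, with the robot touching nothing.
It also fails if it takes over 38 s, if anything falls off the work surface, if the arm or the gripper's body presses on something with over 40 N, if the wrist force passes 120 N, or if a joint passes its speed limit or range.

## Working session

There is one attempt and no reset: what is moved stays moved. The work goes in short steps, Python scripts to look and compute and a shell command to move; the robot and the scene stay as the last step left them, time stands still between calls to the robot, and variables do not carry over. Pictures are saved under pics/ and viewed, at most 14 in all, crops included, and the job is handed in when it is done.

```bash
mkdir -p pics
cat > h.py <<'E'
import numpy as np, cv2
from bench import readout, cams, env, look_for
def f(p): return 192/np.tan(np.radians(p["vertical_fov"])/2)
def ray(p,u,v):
    R=np.array(p["R"]);t=np.array(p["t"]);k=f(p)
    d=R.T@np.array([(u-p["cx"])/k,(v-p["cy"])/k,1]); return -R.T@t,d
def onz(p,u,v,z):
    c,d=ray(p,u,v); return c+d*(z-c[2])/d[2]
def proj(p,X):
    q=np.array(p["R"])@np.array(X)+np.array(p["t"]); return f(p)*q[:2]/q[2]+[p["cx"],p["cy"]]
def save(p,n): cv2.imwrite("pics/"+n,cv2.cvtColor(p["img"],cv2.COLOR_RGB2BGR))
E
python3 - <<'E'
from h import *
ims=[]
for n in("top","side"):
    p=cams.read_camera(n); ims.append(p["img"])
    c,d=ray(p,256,192); print(n,p["vertical_fov"],c.round(),d.round(2))
    for t in("return_box","used_teaspoon","flap","iced_latte","milk_pitcher","shot_pitcher","jug","dropper_bottle"):
        print(t,[(np.round(e["extent"]).astype(int).tolist(),round(e["score"],2)) for e in look_for(p,t)[:4]])
for i,n in zip(ims,("top","side")): save({"img":cv2.resize(i,(800,600))},n+"1.png")
s=readout.sense();print(s["ee_pos"],np.round(s["ee_rot"],3),s["time_s"])
E
```

```text
top 46.03086196501038 [ 246.   66. 1506.] [ 0.18  0.   -0.98]
return_box [([199, 143, 71, 81], 0.61), ([115, 182, 21, 27], 0.44)]
used_teaspoon [([164, 248, 43, 6], 0.7), ([152, 175, 41, 13], 0.65), ([294, 159, 10, 41], 0.65), ([211, 202, 44, 9], 0.61)]
flap [([198, 162, 68, 27], 0.68)]
iced_latte [([335, 152, 34, 26], 0.97)]
milk_pitcher [([372, 166, 26, 24], 0.8), ([212, 204, 41, 5], 0.4)]
shot_pitcher [([352, 192, 21, 18], 0.58)]
jug [([118, 181, 21, 29], 0.59), ([336, 149, 32, 28], 0.29), ([310, 220, 38, 10], 0.17)]
dropper_bottle [([202, 144, 69, 84], 0.19)]
side 57.794775606476584 [ -35. -865.  982.] [ 0.38  0.68 -0.63]
return_box [([221, 156, 73, 66], 0.61)]
used_teaspoon [([273, 221, 34, 8], 0.64), ([235, 175, 17, 20], 0.55), ([190, 187, 12, 16], 0.53)]
flap [([241, 156, 41, 35], 0.96), ([296, 251, 15, 30], 0.71)]
iced_latte [([313, 222, 27, 37], 0.91)]
milk_pitcher [([322, 259, 32, 30], 0.59), ([223, 155, 71, 68], 0.52)]
shot_pitcher []
jug [([208, 150, 22, 16], 0.72), ([298, 252, 18, 28], 0.4)]
dropper_bottle []
[221.10325487 476.16059822 231.30901691] [[-0.907  0.421 -0.   ]
 [ 0.421  0.907  0.   ]
 [ 0.     0.    -1.   ]] 0.9
```

View pics/top1.png

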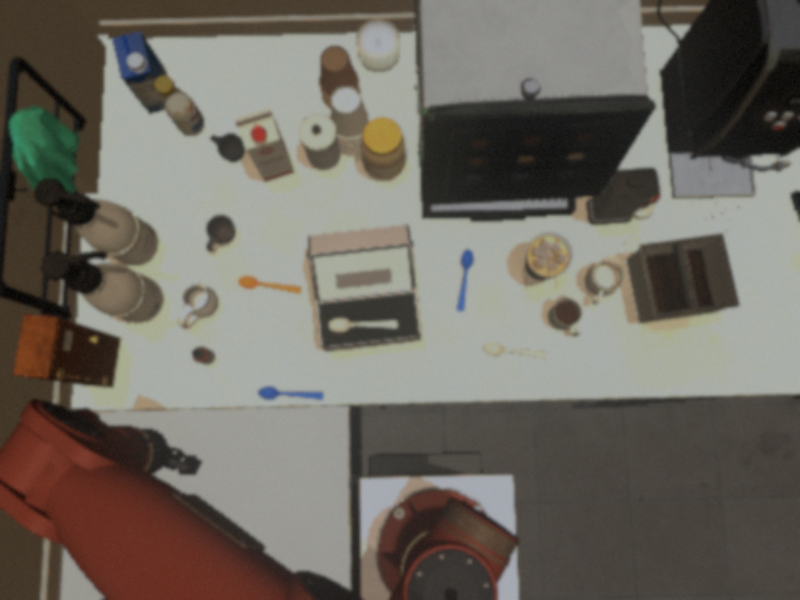

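View pics/side1.png

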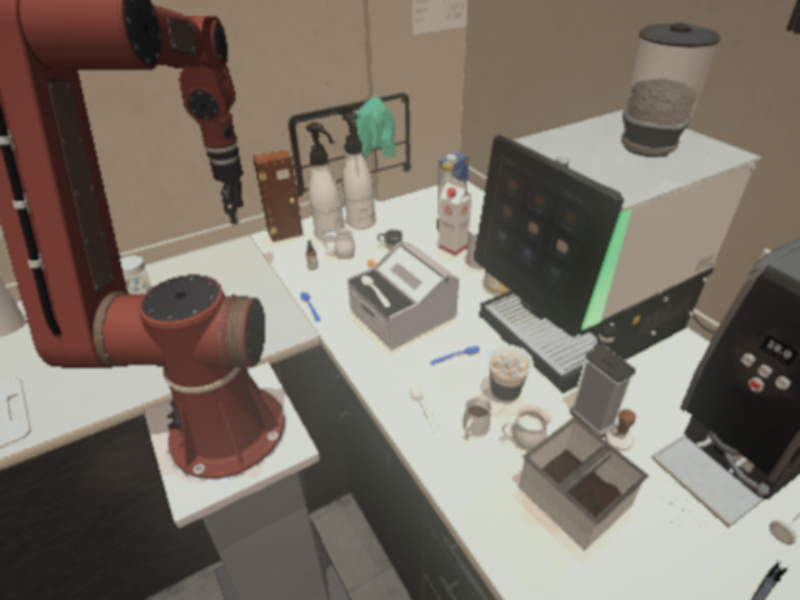

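The pictures show these spoons, in 800x600 top pixels:
- Steel spoon on the box's shelf at (362,325)
- Orange look-alike at (270,285)
- Blue look-alikes at (290,393) and (465,280)
- Clean steel spoon on the worktop at (515,350)

I choose the one at (362,325), since it is steel and lies on the black mat. A close crop will check that, and I'll work out a rough box pose.

Run:
```python
from h import *
p=cams.read_camera("top")
c=p["img"][135:235,185:285]; save({"img":cv2.resize(c,(600,600),interpolation=cv2.INTER_CUBIC)},"crop.png")
k=.64
for n,u,v,z in(("frontL",322,349,110),("frontR",419,340,110),("spoonbowl",335,325,115),("spoonend",397,324,115),("hoodL",310,255,162)):
    print(n,onz(p,u*k,v*k,z).round(0))
```

```text
frontL [407. 226. 110.]
frontR [420.  33. 110.]
spoonbowl [454. 200. 115.]
spoonend [453.  76. 115.]
hoodL [587. 243. 162.]
```

View pics/crop.png

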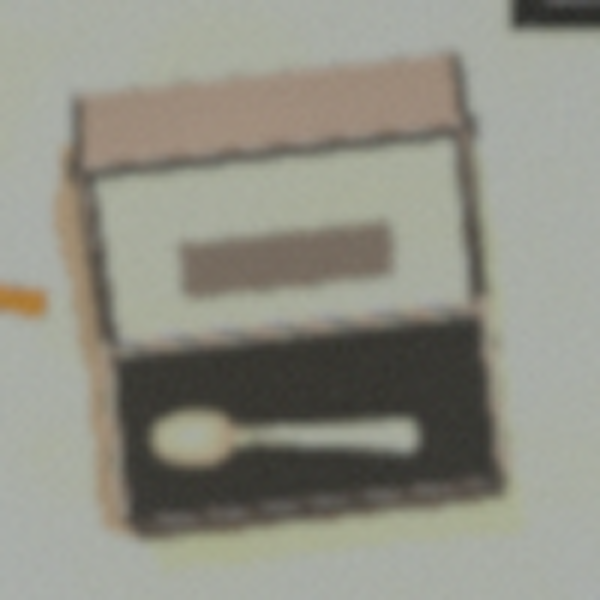

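The crop shows a plain steel spoon on the black mat, bowl at (192,436) and handle end at (415,436). The flap, with its grey pad, is behind it and shut. Next I move above the front of the box for a wrist view, with the finger line along the box's x.

```bash
python3 -m crank '[{"dp":[-0.05,-0.04,-0.09],"rotation":[0,0,10],"gripper":1},{"dp":[-0.304,-0.229,-0.1],"rotation":[0,0,61],"gripper":1},{"dp":[-0.304,-0.229,-0.1],"rotation":[0,0,61],"gripper":1},{"dp":[-0.304,-0.229,-0.1],"rotation":[0,0,61],"gripper":1},{"dp":[-0.304,-0.229,-0.1],"rotation":[0,0,61],"gripper":1},{"dp":[-0.304,-0.229,-0.1],"rotation":[0,0,61],"gripper":1},{"dp":[-0.304,-0.229,-0.1],"rotation":[0,0,61],"gripper":1},{"dp":[-0.304,-0.229,-0.1],"rotation":[0,0,61],"gripper":1},{"dp":[-0.304,-0.229,-0.1],"rotation":[0,0,61],"gripper":1},{"dp":[-0.304,-0.229,-0.1],"rotation":[0,0,61],"gripper":1},{"dp":[-0.304,-0.229,-0.1],"rotation":[0,0,61],"gripper":1},{"dp":[-0.304,-0.229,-0.1],"rotation":[0,0,61],"gripper":1}]'
python3 -m crank '[{"dp":[0,0,0],"rotation":[0,0,0],"gripper":1},{"dp":[0,0,0],"rotation":[0,0,0],"gripper":1}]'
python3 - <<'E'
from h import *
p=cams.read_camera("wrist"); save({"img":cv2.resize(p["img"],(800,600))},"w1.png")
s=readout.sense();print(s["ee_pos"],np.round(s["ee_rot"],3),s["time_s"],s["grip_width"],env.pinch_z)
c,d=ray(p,256,192); print(c,d,p["vertical_fov"])
for t in("used_teaspoon","flap","return_box"):
        print(t,[(np.round(e["extent"]).astype(int).tolist(),round(e["score"],2)) for e in look_for(p,t)[:4]])
E
```

```text
time_s: 1.95
ee_pos: [401.0, 139.2, 331.5]
ee_rot: [[-0.068, 0.998, 0.0], [0.998, 0.068, 0.0], [0.0, 0.0, -1.0]]
wrist_force: [-0.6, 0.7, -1.1]
grip_width: 85.3
grip_force: 0.0
time_s: 2.12
ee_pos: [399.8, 141.2, 331.1]
ee_rot: [[-0.073, 0.997, -0.001], [0.997, 0.073, 0.0], [0.0, -0.001, -1.0]]
wrist_force: [0.6, 0.5, 0.1]
grip_width: 85.3
grip_force: 0.0
[399.77667764 141.31380654 331.12818978] [[-0.073  0.997 -0.   ]
 [ 0.997  0.073  0.   ]
 [ 0.    -0.    -1.   ]] 2.1667 85.30302235576194 18.700000000000003
[394.5384279  208.42319494 474.69551459] [ 0.01783878 -0.2577068  -0.96611768] 66.77738764844598
used_teaspoon [([357, 0, 33, 72], 0.92), ([299, 270, 44, 17], 0.83), ([204, 0, 24, 96], 0.71), ([288, 119, 30, 107], 0.64)]
flap [([340, 104, 99, 157], 0.91)]
return_box [([273, 89, 204, 186], 0.9)]
```

View pics/w1.png

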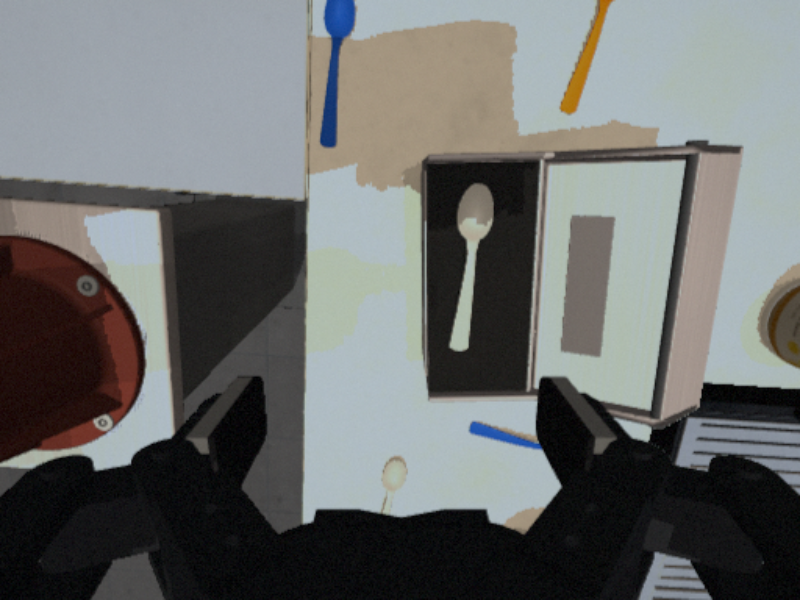

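The wrist view shows the spoon with its bowl at (476,210) and handle end at (459,350). The mat's front edge is near column 427, the lip near 535, and the flap is behind the lip with its grey pad at (588,285). Now to work out positions.

Run:
```python
from h import *
p=cams.read_camera("wrist"); k=.64
g=cv2.cvtColor(p["img"],cv2.COLOR_RGB2GRAY)
# dark mat mask
m=((g<75)).astype(np.uint8); m[:95]=0;m[258:]=0;m[:,:265]=0;m[:,355:]=0
n,l,st,ce=cv2.connectedComponentsWithStats(m); i=1+st[1:,4].argmax()
cs,_=cv2.findContours((l==i).astype(np.uint8),0,2); c=max(cs,key=len)
q=cv2.approxPolyDP(cv2.convexHull(c),4,True)[:,0]; 
print("mat",[(a.tolist(),onz(p,*a,110)[:2].round().tolist()) for a in q])
# spoon: bright inside hull
h=np.zeros_like(g);cv2.fillConvexPoly(h,cv2.convexHull(c),1);h=cv2.erode(h,np.ones((7,7)))
s=((g>95)&(h>0)).astype(np.uint8); n,l,st,ce=cv2.connectedComponentsWithStats(s);i=1+st[1:,4].argmax()
ys,xs=np.where(l==i); W=np.array([onz(p,x,y,114)[:2] for x,y in zip(xs,ys)])
for y in range(ys.min(),ys.max()+1,8):
    w=W[ys==y]; print(w[:,1].mean().round(),w[:,0].min().round(),w[:,0].max().round())
print(W[:,1].min(),W[:,1].max(),W.mean(0))
for n,u,v,z in(("hinge-ish L",690,160,161),("hinge-ish R",655,413,161),("wallL front",427,158,118),("wallR front",430,397,118)): print(n,onz(p,u*k,v*k,z).round())
# predicted outline for yaw candidates
for yaw in(3,4,5):
    a=np.radians(yaw);R=np.array([[np.cos(a),-np.sin(a)],[np.sin(a),np.cos(a)]])
    for b in((-110,97,110),(-110,-97,110),(-20,97,110),(-20,-97,110),(110,102,0)):
        pass
```

```text
mat [([344, 102], [498.0, 230.0]), ([354, 257], [543.0, 28.0]), ([274, 253], [433.0, 26.0]), ([270, 103], [410.0, 222.0])]
208.0 451.0 457.0
199.0 444.0 465.0
189.0 441.0 468.0
180.0 442.0 468.0
170.0 445.0 464.0
160.0 452.0 459.0
150.0 451.0 458.0
140.0 451.0 459.0
129.0 451.0 459.0
119.0 450.0 459.0
108.0 448.0 460.0
97.0 447.0 460.0
86.0 447.0 460.0
75.0 447.0 461.0
71.83145991014914 208.17437103794484 [454.29727033 151.83144257]
hinge-ish L [584. 234. 161.]
hinge-ish R [602.  50. 161.]
wallL front [413. 224. 118.]
wallR front [433.  29. 118.]
```

Run:
```python
from h import *
p=cams.read_camera("wrist"); s=readout.sense(); T=np.array(s["ee_pos"]);R=np.array(s["ee_rot"])
im=cv2.resize(p["img"],(1024,768)).copy()
for h,col in((0,(255,0,0)),(13,(0,255,0))):
  for sg in(1,-1):
    P=[proj(p,T+R@np.array([x,sg*y,-h]))*2 for x,y in((-11,42.6),(11,42.6),(11,57),(-11,57))]
    cv2.polylines(im,[np.int32(P)],True,col,1)
save({"img":im[420:768,150:950]},"w2.png")
```

```text
(no output)
```

View pics/w2.png

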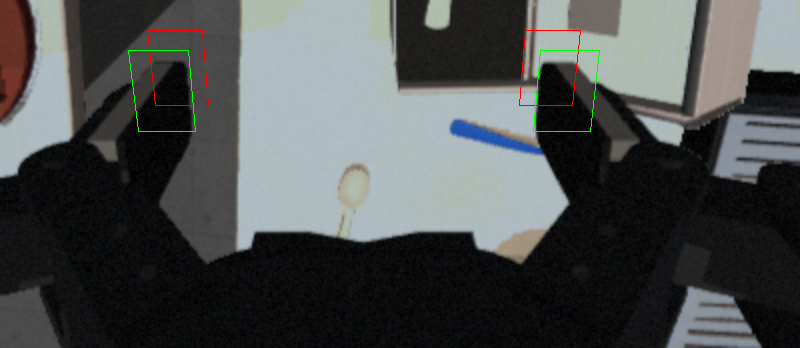

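Tips stand about 13 mm behind the TCP when open, as the green outline shows. Now descending: front finger between spoon and flap, back finger in front of the shelf.

```bash
python3 -m crank '[{"dp":[0.003,0.046,0.03],"rotation":[0,0,0],"gripper":1},{"dp":[0.003,0.046,0.07],"rotation":[0,0,0],"gripper":1},{"dp":[0.003,0.046,0.11],"rotation":[0,0,0],"gripper":1},{"dp":[0.003,0.046,0.15],"rotation":[0,0,0],"gripper":1},{"dp":[0.003,0.046,0.18],"rotation":[0,0,0],"gripper":1},{"dp":[0.003,0.046,0.2],"rotation":[0,0,0],"gripper":1},{"dp":[0.003,0.046,0.2],"rotation":[0,0,0],"gripper":1},{"dp":[0.003,0.046,0.2],"rotation":[0,0,0],"gripper":1}]'
python3 - <<'E'
from h import *
a=cams.read_camera("wrist")["img"]; p=cams.read_camera("side"); q=proj(p,[480,140,120]).astype(int); print(q)
b=p["img"][q[1]-48:q[1]+48,q[0]-64:q[0]+64]
save({"img":np.vstack([cv2.resize(a,(400,300)),cv2.resize(b,(400,300),interpolation=cv2.INTER_CUBIC)])},"m1.png")
E
```

```text
time_s: 3.08
ee_pos: [445.4, 146.8, 131.1]
ee_rot: [[-0.072, 0.997, -0.002], [0.997, 0.072, -0.0], [-0.0, -0.002, -1.0]]
wrist_force: [0.5, 0.1, 1.1]
grip_width: 85.1
grip_force: 0.0
[246 183]
```

View pics/m1.png

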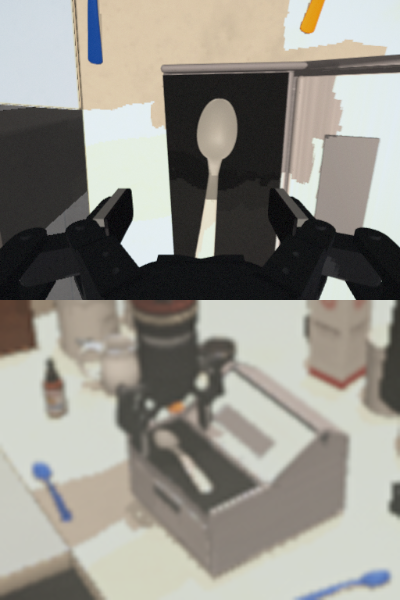

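The spoon's neck lies between the fingers, at (215,175) in the wrist half. The right finger, at (275,195), is just short of the lip at column 290, and the left finger is clear of the box front. Next I lower to the mat and push the flap in until just before the rear finger reaches the spoon.

```bash
python3 -m crank '[{"dp":[0,0,0.01],"rotation":[0,0,0],"gripper":1},{"dp":[0,0,0.02],"rotation":[0,0,0],"gripper":1},{"dp":[0,0,0.026],"rotation":[0,0,0],"gripper":1},{"dp":[0,0,0.029],"rotation":[0,0,0],"gripper":1},{"dp":[0,0,0.029],"rotation":[0,0,0],"gripper":1}]'
python3 -m crank '[{"dp":[0,0.008,0],"rotation":[0,0,0],"gripper":1},{"dp":[0,0.016,0],"rotation":[0,0,0],"gripper":1},{"dp":[0,0.024,0],"rotation":[0,0,0],"gripper":1},{"dp":[0,0.032,0],"rotation":[0,0,0],"gripper":1},{"dp":[0,0.039,0],"rotation":[0,0,0],"gripper":1},{"dp":[0,0.044,0],"rotation":[0,0,0],"gripper":1},{"dp":[0,0.044,0],"rotation":[0,0,0],"gripper":1}]'
python3 - <<'E'
from h import *
a=cams.read_camera("wrist")["img"]; p=cams.read_camera("side"); q=[246,183]
b=p["img"][q[1]-48:q[1]+48,q[0]-64:q[0]+64]
save({"img":np.vstack([cv2.resize(a,(400,300)),cv2.resize(b,(400,300),interpolation=cv2.INTER_CUBIC)])},"m2.png")
E
```

```text
time_s: 3.6
ee_pos: [446.4, 146.8, 102.8]
ee_rot: [[-0.071, 0.997, 0.001], [0.997, 0.071, 0.0], [0.0, 0.001, -1.0]]
wrist_force: [-0.1, -0.3, 0.8]
grip_width: 85.4
grip_force: 0.0
time_s: 4.18
ee_pos: [491.2, 149.8, 102.2]
ee_rot: [[-0.071, 0.997, 0.001], [0.997, 0.071, 0.0], [0.0, 0.001, -1.0]]
wrist_force: [-0.1, 0.2, 0.9]
grip_width: 85.3
grip_force: 0.4
```

View pics/m2.png

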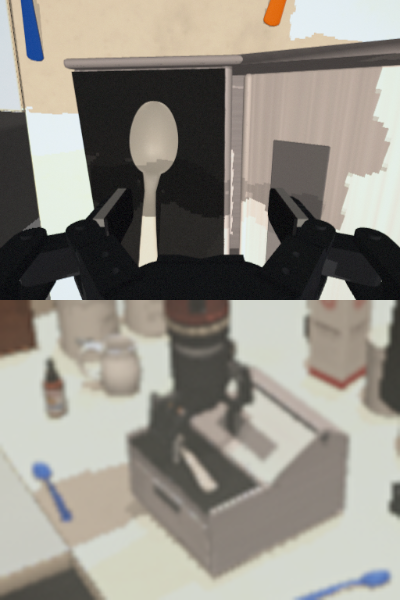

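The front finger, at (285,200), has swung the flap inward, and an open gap shows behind the lip at column 235. The rear finger is just short of the handle. I push deeper in small steps while watching force.

```bash
python3 -m crank '[{"dp":[0,0.005,0.002],"rotation":[0,0,0],"gripper":1},{"dp":[0,0.01,0.002],"rotation":[0,0,0],"gripper":1},{"dp":[0,0.014,0.002],"rotation":[0,0,0],"gripper":1},{"dp":[0,0.014,0.002],"rotation":[0,0,0],"gripper":1}]'
python3 -m crank '[{"dp":[0,0.003,0],"rotation":[0,0,0],"gripper":1},{"dp":[0,0.006,0],"rotation":[0,0,0],"gripper":1},{"dp":[0,0.006,0],"rotation":[0,0,0],"gripper":1}]'
python3 - <<'E'
from h import *
p=cams.read_camera("wrist");a=p["img"]
save({"img":cv2.resize(a,(800,600))},"m3.png")
s=readout.sense();print(s["wrist_force"],s["moment"],s["ee_pos"])
E
```

```text
time_s: 4.62
ee_pos: [504.7, 150.9, 100.3]
ee_rot: [[-0.071, 0.997, 0.0], [0.997, 0.071, 0.0], [0.0, 0.0, -1.0]]
wrist_force: [-0.6, 0.1, 1.0]
grip_width: 85.1
grip_force: 0.6
time_s: 4.87
ee_pos: [510.3, 151.3, 100.3]
ee_rot: [[-0.071, 0.997, 0.0], [0.997, 0.071, 0.0], [-0.0, 0.0, -1.0]]
wrist_force: [-0.3, 0.3, 1.6]
grip_width: 85.5
grip_force: 0.8
[-0.21727152 -0.14240376  0.93887915] [ 0.01755946  0.23119172 -0.01882278] [510.21079372 151.24793133 100.32556453]
```

View pics/m3.png

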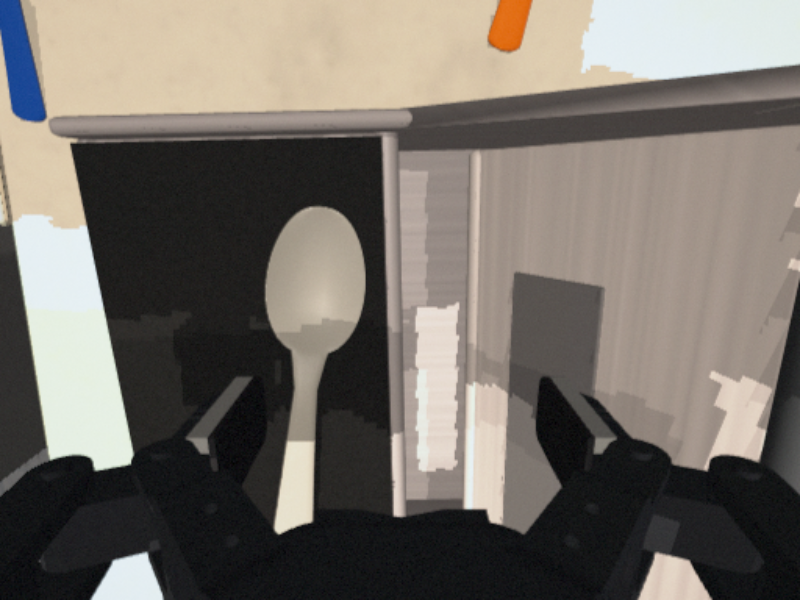

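The flap is well open, with its edge at column 472 and the lip at column 395. The bowl's front edge at (365,285) hasn't reached the lip, and the rear finger at (262,390) is just behind the handle. I'll work out the remaining distances.

Run:
```python
from h import *
p=cams.read_camera("wrist");k=.64
for n,u,v,z in(("lip",400,200,110),("lip",398,400,110),("handle back",288,430,112),("handle front",318,430,112),("bowlfront",366,285,120),("bowlL",265,285,120),("bowltop",316,206,114)):print(n,onz(p,u*k,v*k,z).round(1))
# flap angle: edge pixel -> intersect with circle about hinge
L=onz(p,398*k,300*k,110)
for a in np.arange(.3,1,.1):
    th=1.075-a; X=L+np.array([85-96*np.sin(th),(85-96*np.sin(th))*.096,46-96*np.cos(th)]); print(a.round(1),(proj(p,X)/k).round())
s=readout.sense();T=np.array(s["ee_pos"]);R=np.array(s["ee_rot"])
for sg in(1,-1):
  print([(proj(p,T+R@np.array([11,sg*42.6,-h]))/k).round().tolist() for h in(10,13,16)])
```

```text
lip [505.3 212.4 110. ]
lip [509.2 149.3 110. ]
handle back [474.1 137.  112. ]
handle front [483.9 137.7 112. ]
bowlfront [497.5 189.1 120. ]
bowlL [469.4 187.1 120. ]
bowltop [482.  209.3 114. ]
0.3 [449. 282.]
0.4 [467. 278.]
0.5 [486. 274.]
0.6 [505. 271.]
0.7 [525. 269.]
0.8 [546. 267.]
0.9 [567. 265.]
[[536.0, 363.0], [539.0, 367.0], [542.0, 371.0]]
[[267.0, 363.0], [264.0, 367.0], [261.0, 371.0]]
```

The spoon has been nudged about 20 mm, with its bowl front still 9 mm short of the lip. The flap is at about 0.42 rad, so I push it deeper while watching for rod contact.

```bash
python3 -m crank '[{"dp":[0,0.004,0],"rotation":[0,0,0],"gripper":1},{"dp":[0,0.008,0],"rotation":[0,0,0],"gripper":1},{"dp":[0,0.011,0],"rotation":[0,0,0],"gripper":1},{"dp":[0,0.011,0],"rotation":[0,0,0],"gripper":1}]'
python3 -m crank '[{"dp":[0,0.002,0],"rotation":[0,0,0],"gripper":1},{"dp":[0,0.005,0],"rotation":[0,0,0],"gripper":1},{"dp":[0,0.005,0],"rotation":[0,0,0],"gripper":1}]'
python3 - <<'E'
from h import *
p=cams.read_camera("wrist");a=p["img"]
save({"img":cv2.resize(a,(800,600))},"m4.png")
E
```

```text
time_s: 5.3
ee_pos: [520.2, 152.0, 100.2]
ee_rot: [[-0.071, 0.997, -0.002], [0.997, 0.071, -0.0], [-0.0, -0.002, -1.0]]
wrist_force: [-6.5, -1.0, 4.1]
grip_width: 85.5
grip_force: 3.8
time_s: 5.55
ee_pos: [520.1, 151.9, 100.5]
ee_rot: [[-0.072, 0.997, -0.01], [0.997, 0.072, -0.001], [-0.001, -0.01, -1.0]]
wrist_force: [-34.1, -4.7, 27.5]
grip_width: 85.0
grip_force: 13.8
```

View pics/m4.png

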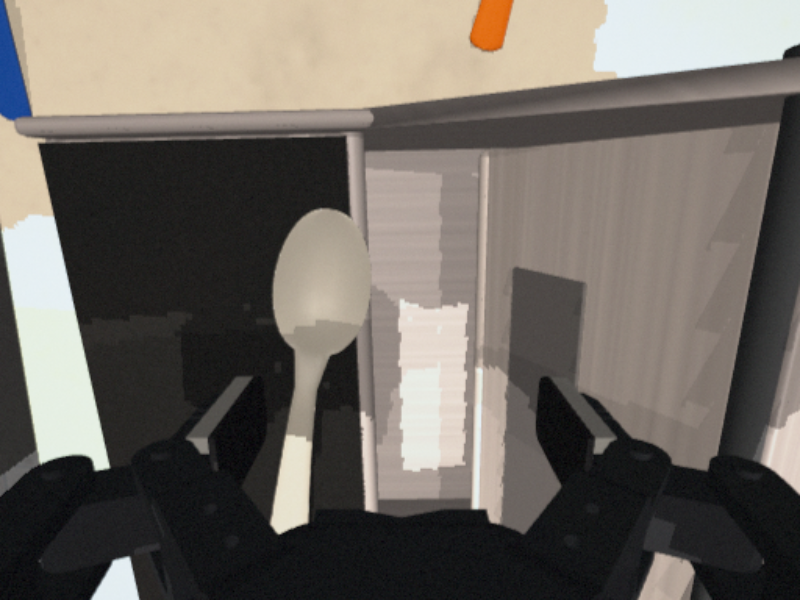

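Force rose to 34 N, which is the front finger meeting the rod. The flap is at about 0.55 rad, enough for the spoon. The bowl is leading because the pad pushed at the bowl's root. I back off 7 mm, shift 10 mm towards the handle, then close in small steps while advancing and lifting so the front finger stays put.

```bash
python3 -m crank '[{"dp":[0,-0.007,-0.001],"rotation":[0,0,0],"gripper":1},{"dp":[-0.005,-0.007,-0.001],"rotation":[0,0,0],"gripper":1},{"dp":[-0.01,-0.007,-0.001],"rotation":[0,0,0],"gripper":1},{"dp":[-0.01,-0.007,-0.001],"rotation":[0,0,0],"gripper":0.9},{"dp":[-0.01,-0.005,-0.003],"rotation":[0,0,0],"gripper":0.8},{"dp":[-0.01,-0.003,-0.004],"rotation":[0,0,0],"gripper":0.7},{"dp":[-0.01,-0.001,-0.006],"rotation":[0,0,0],"gripper":0.6},{"dp":[-0.01,0.001,-0.007],"rotation":[0,0,0],"gripper":0.53},{"dp":[-0.01,0.003,-0.007],"rotation":[0,0,0],"gripper":0.53},{"dp":[-0.01,0.003,-0.007],"rotation":[0,0,0],"gripper":0.53}]' 20
python3 - <<'E'
from h import *
p=cams.read_camera("wrist");a=p["img"]
save({"img":cv2.resize(a,(800,600))},"m5.png")
E
```

```text
time_s: 6.43
ee_pos: [529.7, 142.7, 107.1]
ee_rot: [[-0.071, 0.997, -0.0], [0.997, 0.071, 0.0], [0.0, -0.0, -1.0]]
wrist_force: [-3.0, -1.1, 1.2]
grip_width: 65.3
grip_force: 1.2
```

View pics/m5.png

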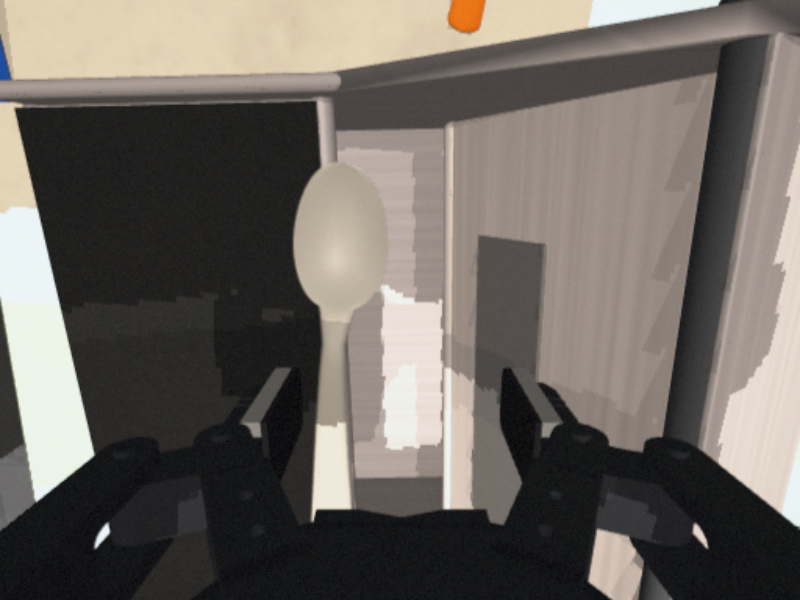

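The spoon is now straight and lies along the lip, bowl centre at (340,240). The flap is still held open, its edge at column 447. I continue the same closing-and-advancing move.

```bash
python3 -m crank '[{"dp":[0,0.001,-0.001],"rotation":[0,0,0],"gripper":0.45},{"dp":[0,0.003,-0.002],"rotation":[0,0,0],"gripper":0.37},{"dp":[0,0.005,-0.003],"rotation":[0,0,0],"gripper":0.29},{"dp":[0,0.007,-0.003],"rotation":[0,0,0],"gripper":0.21},{"dp":[0,0.009,-0.004],"rotation":[0,0,0],"gripper":0.13},{"dp":[0,0.011,-0.004],"rotation":[0,0,0],"gripper":0.06},{"dp":[0,0.011,-0.004],"rotation":[0,0,0],"gripper":0.06},{"dp":[0,0.011,-0.004],"rotation":[0,0,0],"gripper":0.06},{"dp":[0,0.011,-0.004],"rotation":[0,0,0],"gripper":0.06}]'
python3 - <<'E'
from h import *
p=cams.read_camera("wrist");a=p["img"]
save({"img":cv2.resize(a,(800,600))},"m6.png")
E
```

```text
time_s: 7.23
ee_pos: [540.6, 143.4, 111.4]
ee_rot: [[-0.071, 0.997, 0.0], [0.997, 0.071, -0.0], [-0.0, 0.0, -1.0]]
wrist_force: [-3.3, 0.3, 3.2]
grip_width: 45.5
grip_force: 1.3
```

View pics/m6.png

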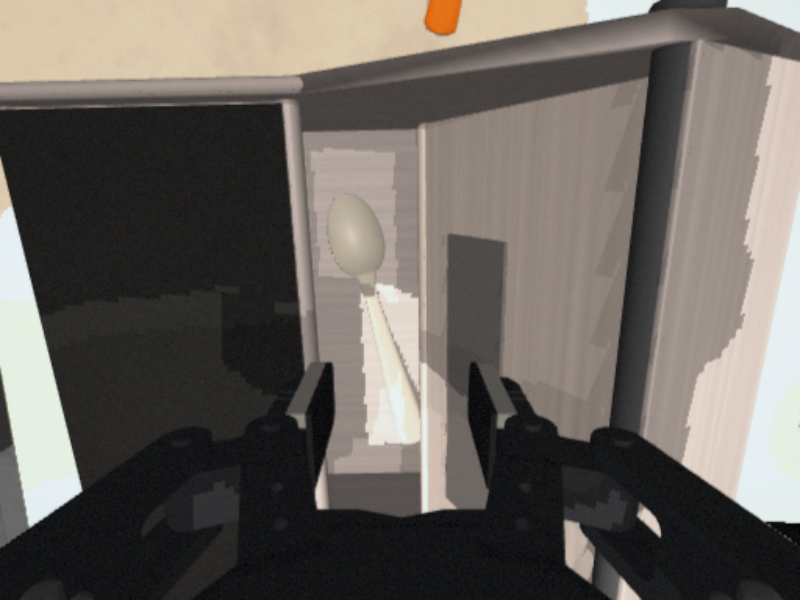

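The spoon has dropped in and lies on the box floor, bowl at (355,235). Now I draw the fingers straight back so the flap follows and shuts, then lift.

```bash
python3 -m crank '[{"dp":[0,-0.01,-0.002],"rotation":[0,0,0],"gripper":0.06},{"dp":[0,-0.02,-0.002],"rotation":[0,0,0],"gripper":0.06},{"dp":[0,-0.03,-0.002],"rotation":[0,0,0],"gripper":0.06},{"dp":[0,-0.04,-0.002],"rotation":[0,0,0],"gripper":0.06},{"dp":[0,-0.05,-0.002],"rotation":[0,0,0],"gripper":0.06},{"dp":[0,-0.06,-0.002],"rotation":[0,0,0],"gripper":0.06},{"dp":[0,-0.07,-0.002],"rotation":[0,0,0],"gripper":0.06},{"dp":[0,-0.085,-0.002],"rotation":[0,0,0],"gripper":0.06},{"dp":[0,-0.1,-0.004],"rotation":[0,0,0],"gripper":0.06},{"dp":[0,-0.1,-0.004],"rotation":[0,0,0],"gripper":0.06}]'
python3 -m crank '[{"dp":[0,-0.01,-0.03],"rotation":[0,0,0],"gripper":0.06},{"dp":[0,-0.03,-0.07],"rotation":[0,0,0],"gripper":0.06},{"dp":[0,-0.04,-0.11],"rotation":[0,0,0],"gripper":0.06},{"dp":[0,-0.05,-0.15],"rotation":[0,0,0],"gripper":0.06},{"dp":[0,-0.05,-0.18],"rotation":[0,0,0],"gripper":0.06},{"dp":[0,-0.05,-0.18],"rotation":[0,0,0],"gripper":0.06},{"dp":[0,-0.05,-0.18],"rotation":[0,0,0],"gripper":0.06},{"dp":[0,-0.05,-0.18],"rotation":[0,0,0],"gripper":0.06}]'
python3 - <<'E'
from h import *
a=cams.read_camera("wrist")["img"]; b=cams.read_camera("side")["img"][100:300,150:400]
save({"img":np.vstack([cv2.resize(a,(400,300)),cv2.resize(b,(400,300))])},"m7.png")
E
```

```text
time_s: 8.12
ee_pos: [437.8, 136.1, 115.3]
ee_rot: [[-0.072, 0.997, -0.002], [0.997, 0.072, -0.0], [-0.0, -0.002, -1.0]]
wrist_force: [-0.6, 1.0, -1.2]
grip_width: 45.4
grip_force: 0.0
time_s: 8.78
ee_pos: [391.1, 132.7, 294.8]
ee_rot: [[-0.071, 0.997, 0.0], [0.997, 0.071, -0.0], [-0.0, 0.0, -1.0]]
wrist_force: [0.2, -0.2, -0.8]
grip_width: 45.5
grip_force: 0.0
```

View pics/m7.png

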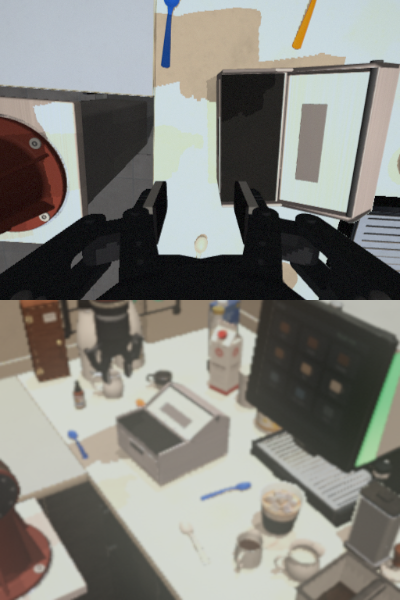

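The shelf is empty at (250,130), the flap is shut at (320,140), and everything else stands where it was.

```bash
python3 -c "
from bench import env
print(env.close_job())"
```

```text
the job is handed in; nothing more can be done
None
```

The used teaspoon is inside the return box, the flap has shut behind it, nothing else on the bar was disturbed, and the job is handed in; the front finger briefly met the hinge rod at about 34 N while opening the flap.

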